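# Settle an insert carrier on its kinematic base

### The job

Lift the insert carrier (the aluminium plate on three ball feet with the mould insert bolted on top) and settle it on the blue kinematic base, its red-capped corner in the red-ringed cone seat; the seat plate floats along its rails and was left off centre, so find the seats by feel. When the feet have found cone, groove and flat, press the carrier down until the spring catch snaps and it sits level and fully home, then let go. Set it down and press gently (never drop it, and never lean on it with more than 40 N), and leave the things round about where they are.

Things in the scene. Friction and masses are not known exactly. Their poses are not given: they have to be found in the camera images.
- carrier: Insert carrier, loose, 0.4-0.7 kg: three-cornered aluminium plate 96x100 mm, 24 to 32 mm above its origin, on three 14 mm steel balls. Origin: centre, level with the undersides of the balls; z up, x points away from the red-capped corner. Ball centres (mm): cone foot (under the red cap) -48,0,7; groove foot 24,38,7; flat foot 24,-38,7. Brass stud below the middle, 11 mm wide, clears the surface.
- insert_top (a point): Centre of the flat top of the grey steel mould insert bolted on the carrier's plate, 56 mm above the carrier's origin: the place to press. Grasp the insert across its 40 mm (carrier's x); it is 56 mm along the carrier's y and rises 24 mm from the plate. Axes as the carrier's.
- kinematic_base: Kinematic base, fixed (place and yaw vary): blue slab, x -80 to 56, y -86 to 86 mm, 12 mm thick, origin on its underside, z up. A three-cornered aluminium seat plate floats on it along y, 25 mm either way with about 4 N drag, and starts at an unreported offset d up to 22 mm either way. Carrier fully home: its origin 26.8 mm above this origin and shifted by d along y, its axes along these.
- cone_mid (a point): Mouth of the cone seat if the seat plate were at mid travel (fixed to the base, does NOT follow the seat plate; add d along the base's y): -48,0,32 mm in the base. The cone has a red ring and lies in the middle of a steel bar 36 (x) x 100 (y) mm, flat top 32 mm up; mouth 15 mm wide, flank 38 degrees off vertical. A ball beside it rests 32 mm up; home, its underside is 5.2 mm lower.
- groove_mid (a point): The same for the middle of the V groove seat (24,38,32 mm in the base at mid travel, add d along y): 15 mm wide at the top of a 36 mm square boss, 38 degree flanks, pointing at the cone. The third seat is a flat round pad, 36 mm wide, 26.8 mm up, at 24, -38 + d.
- catch_mid (a point): Middle of the spring catch, between the seats (0,0,38 mm in the base at mid travel; it moves with the seat plate, this point does not), up to 39.5 mm high: two sprung rollers, 8 mm apart, that take the carrier's stud. They resist over the last 3.5 mm before home, yield 1 mm above home at 10 to 16 N in all (the carrier's weight included but not enough), then pull the carrier down and hold it.
- paste_pot: Bystander: round white pot with a brown lid, 57 mm across, 36 mm high, loose; origin at the centre of its underside.
- compound_bar: Bystander: green and white bar of polishing compound, 39 x 89 x 32 mm, loose; origin at the centre of its underside.
- burr_block: Bystander: wooden block full of small burrs, 52 x 124 x 60 mm, loose; origin at the centre of its underside.
- masking_tape: Bystander: roll of masking tape lying flat, 90 mm across, 24 mm high, loose; origin at the centre of its underside.

How it is judged (in metres and radians):
On the way:
1. the carrier is lifted clear of the cabinet top (height (world z) of carrier above 0.045 m), for 0.1 s.
At the end, for the whole second after the job is handed in: The carrier's origin is 24.5 to 27.6 mm above the base's (home 26.8: feet down, catch snapped), within 3 mm of it along the base's x and 27 mm along y, level within 0.02 rad, turned within 0.04 rad of the base, at rest and let go (z of carrier in the frame of kinematic_base between 0.0245 and 0.0276 m and y of carrier in the frame of kinematic_base between -0.027 and 0.027 m and x of carrier in the frame of kinematic_base between -0.003 and 0.003 m and angle between carrier's own z axis and vertical below 0.02 rad and angle between the x axis of carrier and the x axis of kinematic_base, either way round below 0.04 rad and linear speed of carrier below 0.01 m/s); the robot touches nothing.
It fails at once if the carrier is dropped or forced: the contact forces at its feet and stud against the base add up to more than 130 N (wedging multiplies: a 40 N push gives about 105) (contact force between carrier and kinematic_base above 130 N).
It fails at once if a bystander (pot, compound bar, burr block, tape) is moved by more than 20 mm (distance of any of paste_pot, compound_bar, burr_block, masking_tape from where it was at the start of the episode above 0.02 m).
It also fails if it takes over 72 s, if anything falls off the work surface, if the arm or the gripper's body presses on something with over 40 N, if the wrist force passes 120 N, or if a joint passes its speed limit or range.

### The arm

A 6-joint arm with a two-finger parallel gripper is mounted at the origin on a cart in front of the work surface, level with it; the furniture and walls round the work are solid. World frame = base frame: x ahead of the robot, y to its left, z up, the work surface at z = 0. Lengths are in m, angles in degrees, forces in N, time in s.
With the tool pointing down it reaches from about 0.35 to 0.875 m from the base axis. Payload 4.2 kg.
Tool frame: the origin (TCP) lies at the very end of the fingers, on their centre line; the grasp point (between the pads) lies 19 mm behind it; z points along the fingers, y is the line along which they close (so a half turn about z gives the same grasp; the last joint's range is limited). The gripper opens to 87 mm and grips with 3 to 60 N. Pads are 19 mm wide; open, the fingers measure 117 mm over their backs; the gripper's body (75 mm by 190 mm) begins 51 mm behind the grasp point.
Start: joints at [-53.365, 22.042, 0.453, 0, -68.411, -14.817], TCP at [0.232, -0.58, 0.223] pointing down, gripper open.
Joint ranges: [-179.83, 179.83], [-69.29, 118.12], [-61.27, 80.66], [-181.25, 117.63], [-171.15, -9.14], [-177.46, 177.46]. Speed limits (degrees/s): [159.86, 159.86, 180, 180, 180, 180].

### API

Orientations are given as a 3x3 rotation matrix whose columns are the frame's x, y, z axes.
In Python, from station import * gives the robot as it stands.
- The arm moves only by the shell command python3 -m pendant 'ROWS'. ROWS is JSON, a list of rows, each an object of numbers: "x", "y", "z": the shift along the world's x, y, z normalised to -1 to 1, where 1 is 250 mm; "rx", "ry", "rz": the turn, a rotation vector about the world's x, y, z normalised to -1 to 1, where 1 is 180 degrees; "claw": the opening, from 0 (shut) to 1 (fully open). A call has exactly 8 rows; each row is the pose to reach, as a shift and turn from the pose commanded when the call began, turning the shorter way round; what a row does not reach only later rows make up. A row lasts 1/8 s, in which the tool goes at most 62.5 mm and 10.7 degrees, less where a joint would pass 70% of its speed; a pose out of reach is approached as far as the arm can. A call with a number of a shift or a turn outside -1 to 1 is refused whole. A call with a gripper value outside its range is refused whole. The fingers move at their own pace and stop on an object; the grip force is fixed at half the most. Time passes only in rows, so rows that repeat a pose let the fingers close, or fill a call up. It gives the time, the measured TCP pose, the force, the opening and the grip force at its end, in the units of the state.
- sense(): the state, without advancing time (a new reading comes with each control period).
- capture(name): name is "side" or "top"; returns a dict with "color" (384x512x3 uint8, red, green, blue), "mtx" (3x3 intrinsics, pixels), "k1" (the pictures are not rectified: a ray, as slopes to the right and down, at radius r is drawn at 1 + k1 r^2 times it, then the intrinsics apply), "world_to_cam" (4x4, takes a point from world to camera coordinates). Camera axes: x right, y up, looking along -z (the intrinsics and any distortion apply to the point x, -y, -z); pixel columns grow to the right and rows downward; lengths in m; the calibration is good to about 2 mm. A picture is of the moment at which its call begins. There is no depth.
- finish_job(): hands the job in; it is judged then, once.
Trained networks look in a picture, given as the dict that the camera call returned (one of the last four; its "shot" number tells which), for a name from the list of things; names that differ only in an ending like _2 or _b are one class to them, and where a whole thing is asked for, a point or a joint stands for the part that bears it (a point fixed in the world has none). Each returns a list of dicts, best first, with "conf" (0 to 1); they miss things now and then, are a little off and sometimes report something else, mostly with a low value. They report only what shows in the picture. A call takes as long as a camera call.
- search_frame(picture, label): "centre" ([column, row] in pixels, amid what is visible of it).
- regions_of(picture, label): "region" (384x512 bool, what is visible of it) and "centre" ([column, row] in pixels, amid what is visible of it).
The state is a dict: "time_s": time; "joints": joint angles; "joint_velocities": joint speeds; "effort": joint torques, N m; "tcp_pos": TCP position; "ee_rot": TCP orientation; "wrist_force": force on the tool from outside, world axes, zero at the start; "moment": the same for the moment, N m; "gripper_width": opening from 0.0 (shut) to 1.0 (fully open); "gripper_force": force on a finger pad.
Only numpy, scipy, OpenCV 4.12 (cv2) and the standard library are available. Lean on these libraries where they do the work, as an engineer would, in place of code of your own. Each camera call takes 0.05 s, during which the arm holds its last target. There are 200 camera calls.

## Working session

There is one attempt and no reset: what is moved stays moved. The work goes in short steps, Python scripts to look and compute and a shell command to move; the robot and the scene stay as the last step left them, time stands still between calls to the robot, and variables do not carry over. Pictures are saved under pics/ and viewed, at most 10 in all, crops included, and the job is handed in when it is done.

```bash
mkdir -p pics; cat > h.py <<'E'
import numpy as np, cv2
from station import *
def cam(c):
    M=np.array(c["world_to_cam"]);K=np.array(c["mtx"]);return M,K,float(c["k1"])
def proj(c,P):
    M,K,k=cam(c);P=np.atleast_2d(P);q=P@M[:3,:3].T+M[:3,3]
    s=np.c_[q[:,0]/-q[:,2],-q[:,1]/-q[:,2]];s=s*(1+k*(s**2).sum(1))[:,None]
    return s@K[:2,:2].T+K[:2,2]
def ray(c,uv):
    M,K,k=cam(c);d=np.linalg.solve(K[:2,:2],np.array(uv,float)-K[:2,2]);s=d.copy()
    for _ in range(20): s=d/(1+k*(s@s))
    D=M[:3,:3].T@np.array([s[0],-s[1],-1]);O=-M[:3,:3].T@M[:3,3];return O,D
def onz(c,uv,z):
    O,D=ray(c,uv);return O+D*(z-O[2])/D[2]
E
python3 - <<'E'
from h import *
s=sense();print(s["time_s"],s["tcp_pos"],s["wrist_force"])
for n in("top","side"):
    c=capture(n);cv2.imwrite(f"pics/{n}0.png",c["color"][:,:,::-1])
    print(n,"cam",ray(c,[256,192])[0].round(3),"ctr",onz(c,[256,192],0).round(3))
    for l,z in [("carrier",.03),("insert_top",.05),("kinematic_base",.015),("paste_pot",.03),("compound_bar",.03),("burr_block",.05),("masking_tape",.02)]:
        for r in regions_of(c,l)[:2]: print(l,round(r["conf"],2),np.round(r["centre"]),r["region"].sum(),onz(c,r["centre"],z).round(3))
E
```

```text
0.0 [ 0.23207493 -0.57966298  0.2214742 ] [-0.97820995 -1.02013354 -1.00331528]
top cam [0.209 0.018 1.398] ctr [ 0.494 -0.01   0.   ]
carrier 0.92 [298. 193.] 557 [ 0.469 -0.14   0.03 ]
insert_top 0.98 [299. 190.] 567 [ 0.475 -0.143  0.05 ]
kinematic_base 0.81 [203. 210.] 2351 [0.452 0.164 0.015]
paste_pot 0.5 [142. 187.] 279 [0.543 0.347 0.03 ]
compound_bar 0.83 [143. 231.] 385 [0.403 0.351 0.03 ]
burr_block 0.8 [358. 166.] 649 [ 0.533 -0.337  0.05 ]
masking_tape 0.78 [369. 200.] 194 [ 0.425 -0.364  0.02 ]
side cam [ 0.771 -1.08   0.659] ctr [0.467 0.099 0.   ]
carrier 0.72 [234. 227.] 849 [ 0.47  -0.135  0.03 ]
insert_top 0.94 [233. 227.] 887 [ 0.478 -0.167  0.05 ]
kinematic_base 0.71 [252. 178.] 1509 [0.443 0.15  0.015]
paste_pot 0.75 [298. 153.] 212 [0.549 0.321 0.03 ]
compound_bar 0.54 [262. 150.] 229 [0.43  0.323 0.03 ]
compound_bar 0.53 [235. 293.] 1632 [ 0.54  -0.368  0.03 ]
burr_block 0.94 [236. 293.] 1637 [ 0.549 -0.391  0.05 ]
masking_tape 0.86 [181. 291.] 1084 [ 0.429 -0.377  0.02 ]
```

View pics/top0.png

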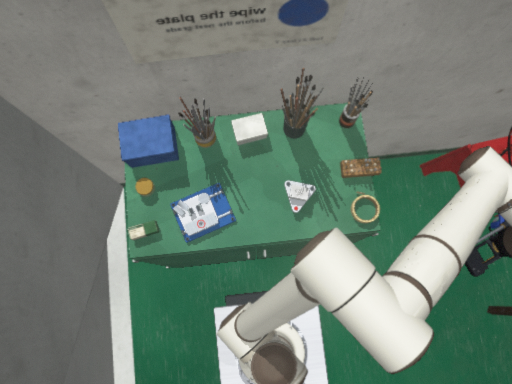

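View pics/side0.png

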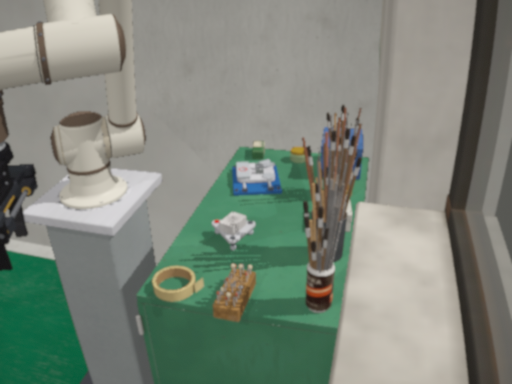

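Top view: carrier near (298,195), base near (203,212) with the red ring at about (200,223). I'll zoom in on both.

```bash
cat > comp.py <<'E'
from h import *
def comp(name,tiles):
    out=[]
    for im,(u,v),w in tiles:
        c=im[v-w*3//8:v+w*3//8,u-w//2:u+w//2];out.append(cv2.resize(c[:,:,::-1],(400,300),interpolation=cv2.INTER_CUBIC))
    cv2.imwrite(name,np.vstack([np.hstack(out[:2]),np.hstack(out[2:])]))
E
python3 - <<'E'
from comp import *
t=capture("top");s=capture("side")
comp("pics/z1.png",[(t["color"],(298,196),64),(t["color"],(203,212),80),(s["color"],(234,228),64),(s["color"],(256,176),80)])
E
```

```text
(no output)
```

View pics/z1.png

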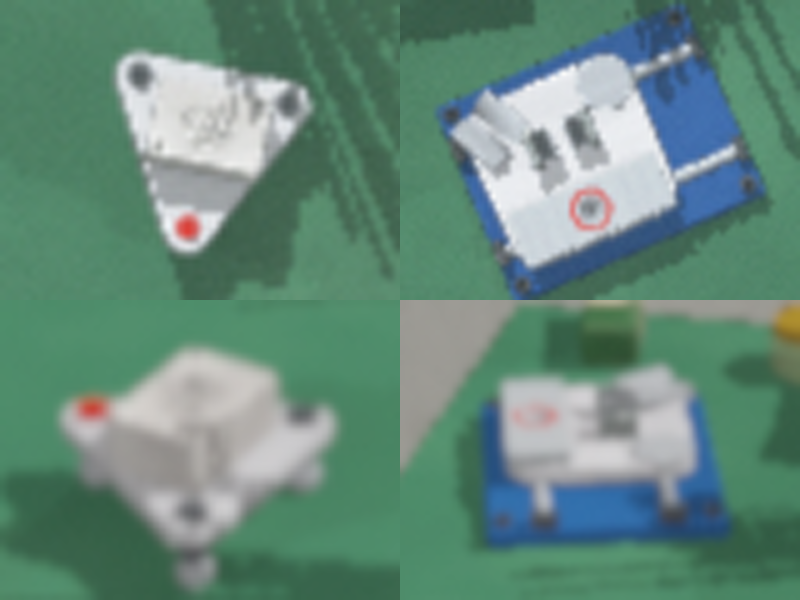

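```bash
cat > fit.py <<'E'
from h import *
from scipy.optimize import least_squares
def T(p,L): 
    c,s=np.cos(p[2]),np.sin(p[2]);L=np.asarray(L,float)/1000
    return np.c_[p[0]+c*L[:,0]-s*L[:,1],p[1]+s*L[:,0]+c*L[:,1],L[:,2]]
def red(c,uv,w=8):
    u,v=map(int,uv);im=c["color"].astype(float)[v-w:v+w+1,u-w:u+w+1];r=np.clip(im[:,:,0]-im[:,:,1:].max(2)-40,0,None)
    yy,xx=np.mgrid[v-w:v+w+1,u-w:u+w+1];return [(r*xx).sum()/r.sum(),(r*yy).sum()/r.sum()]
E
python3 - <<'E'
from fit import *
t=capture("top");s=capture("side")
rt,rs,bt,bs=red(t,(296,208)),red(s,(216,221)),red(t,(201,223)),red(s,(243,168))
print(rt,rs,bt,bs)
C=[[-48,0,33],[24,38,33],[24,-38,33]]
ct=np.array([rt,[288,183.8],[311.9,188]]);cs=np.array([rs,[249.5,221.7],[232.3,237.5]])
for nm,f in [("both",lambda p:np.r_[(proj(t,T(p,C))-ct).ravel(),(proj(s,T(p,C))-cs).ravel()]),("top",lambda p:(proj(t,T(p,C))-ct).ravel()),("side",lambda p:(proj(s,T(p,C))-cs).ravel())]:
    r=least_squares(f,[.47,-.14,0]);print("carrier",nm,r.x[:2].round(4),np.degrees(r.x[2]).round(2),r.fun.round(1))
B=[[56,-86,12],[-80,-86,12],[-80,86,12],[56,86,12]]
# image up=+x, left=+y : right-top corner ...
q=np.array([[219.6,182.8],[235.6,221.7],[187,240.9],[170.1,202.8]])
def fb(p):
    R=lambda z:[[-48,p[3],32]]
    return np.r_[(proj(t,T(p,B))-q).ravel(),(proj(t,T(p,R(0)))-bt).ravel(),(proj(s,T(p,R(0)))-bs).ravel(),(proj(t,T(p,[[24,-38+p[3],26.8]]))-[203.5,197.5]).ravel()]
for y0 in(-.4,.4):
    r=least_squares(fb,[.45,.16,y0,0],x_scale=[.01,.01,.1,10]);print("base",r.x.round(4),np.degrees(r.x[2]).round(2),r.fun.round(1),r.cost)
m=lambda c,lo,hi:cv2.inRange(cv2.cvtColor(c["color"],cv2.COLOR_RGB2HSV),lo,hi)
for c,n,u in((t,"t",(203,212)),(s,"s",(256,178))):
    k=m(c,(100,120,60),(125,255,255));z=np.zeros_like(k);z[u[1]-35:u[1]+35,u[0]-42:u[0]+42]=1;k=k*z
    pts=cv2.findNonZero(k);h=cv2.convexHull(pts);a=cv2.approxPolyDP(h,3,True)[:,0];print(n,a.tolist())
E
```

```text
[np.float64(295.51935081148565), np.float64(207.89762796504368)] [np.float64(216.33876811594203), np.float64(221.0036231884058)] [np.float64(200.23246217331499), np.float64(223.3920220082531)] [np.float64(246.0), np.float64(169.0)]
carrier both [ 0.4694 -0.141 ] -17.39 [-0.  -0.  -0.4 -0.3 -0.6  0.  -0.3  0.6  0.1  0.6 -0.3 -0. ]
carrier top [ 0.469 -0.142] -17.6 [ 0.2  0.1 -0.  -0.2 -0.2  0.2]
carrier side [ 0.4693 -0.1394] -17.22 [-0.1  0.3  0.2  0.2 -0.  -0.4]
base [ 0.4604  0.1673  0.2865 19.6605] 16.41 [ 0.5 -1.3  0.5 -1.4 -1.9  0.5 -0.2 -0.9  0.1 -0.4 -3.2 -0.2 -0.   0.2] 9.476627858942244
base [ 0.4604  0.1673  0.2865 19.6605] 16.41 [ 0.5 -1.3  0.5 -1.4 -1.9  0.5 -0.2 -0.9  0.1 -0.4 -3.2 -0.2 -0.   0.2] 9.476627858959192
t [[235, 220], [186, 241], [171, 203], [219, 183]]
s [[281, 191], [234, 194], [233, 167], [275, 166]]
```

```bash
python3 - <<'E'
from fit import *
t=capture("top");s=capture("side")
q=np.array([[219.6,182.8],[235.4,221.2],[186.8,241.1],[170.4,202.8]])
P=[onz(t,a,.012).round(4) for a in q];print(P)
B=[[56,-86,12],[-80,-86,12],[-80,86,12],[56,86,12]]
Q=np.array([[281.3,191],[233.3,194],[233,167],[275,166]])
R=lambda p:[[-48,p[3],32],[24,-38+p[3],26.8]]
tt=np.array([[201.,223.2],[203.5,197.5]]);
ft=lambda p:np.r_[(proj(t,T(p,B))-q).ravel(),(proj(t,T(p,R(p)))-tt).ravel()]
# side: two near corners' top edge and the ring
fs=lambda p:np.r_[(proj(s,T(p,B[:2]))-Q[:2]).ravel(),(proj(s,T(p,R(p)[:1]))-[242.5,168.3]).ravel()]
for f in(ft,fs,lambda p:np.r_[ft(p),fs(p)]):
    r=least_squares(f,[.45,.16,.3,0],x_scale=[.01,.01,.1,10]);print("base",r.x.round(4),np.degrees(r.x[2]).round(2),r.fun.round(1))
E
```

```text
[array([0.5343, 0.1025, 0.012 ]), array([0.4055, 0.0646, 0.012 ]), array([0.3597, 0.2218, 0.012 ]), array([0.4866, 0.2641, 0.012 ])]
base [ 0.4587  0.1669  0.2941 18.6801] 16.85 [ 0.4 -0.9  1.  -0.6 -1.3  0.9 -0.4 -0.2 -0.1  0.2  0.4  0.5]
base [ 0.4614  0.1612  0.3159 30.5411] 18.1 [ 0.6  0.2 -0.4 -0.4 -0.2  0. ]
base [ 0.4596  0.1663  0.3014 20.0049] 17.27 [ 0.4 -1.4  1.2 -1.2 -0.9  0.7 -0.3 -0.3 -0.2  0.1  0.1  0.4 -0.1 -0.5
 -1.  -1.5 -0.1  0.7]
```

```bash
python3 - <<'E'
from fit import *
s=sense();R=np.array(s["ee_rot"]);print(R.round(3));a=np.degrees(np.arctan2(R[1,1],R[0,1]));print(a,s["gripper_width"])
for g in(-17.4,-17.4+180,-17.4-180): print(g,((g-a+180)%360-180)/180)
t=capture("top");print([onz(t,(u,v),z).round(3) for u,v,z in((201,223.2,.032),(295.5,207.9,.033))])
p=np.array(s["tcp_pos"]);print((np.array([.4693,-.1412,.09])-p)/.25)
E
```

```text
[[-0.928 -0.372  0.   ]
 [-0.372  0.928 -0.   ]
 [-0.    -0.    -1.   ]]
111.81659358566688 1.000303506658792
-17.4 -0.717869964364816
162.6 0.28213003563518396
-197.4 0.28213003563518396
[array([0.408, 0.171, 0.032]), array([ 0.424, -0.127,  0.033])]
[ 0.94794991  1.75601249 -0.530232  ]
```

```bash
python3 -m pendant '[{"x":0.16,"y":0.17,"rz":0.05,"claw":0.6},{"x":0.32,"y":0.34,"rz":0.1,"claw":0.6},{"x":0.48,"y":0.51,"rz":0.15,"claw":0.6},{"x":0.64,"y":0.68,"rz":0.2,"claw":0.6},{"x":0.8,"y":0.85,"rz":0.25,"claw":0.6},{"x":0.948,"y":1,"rz":0.282,"claw":0.6},{"x":0.948,"y":1,"rz":0.282,"claw":0.6},{"x":0.948,"y":1,"rz":0.282,"claw":0.6}]'
python3 -m pendant '[{"x":0,"y":0.2},{"x":0,"y":0.4},{"x":0,"y":0.6},{"x":0,"y":0.756,"z":-0.1},{"x":0,"y":0.756,"z":-0.3},{"x":0,"y":0.756,"z":-0.5},{"x":0,"y":0.756,"z":-0.53},{"x":0,"y":0.756,"z":-0.53}]'
python3 - <<'E'
from comp import *
s=sense();print(s["tcp_pos"],np.array(s["ee_rot"]).round(3).tolist(),s["gripper_width"],s["joints"],s["time_s"],s["wrist_force"])
t=capture("top");s=capture("side")
comp("pics/z2.png",[(t["color"],(298,196),64),(t["color"],(203,212),80),(s["color"],(234,228),64),(s["color"],(256,176),80)])
E
```

```text
[ 0.23226898 -0.58020728  0.22255383] [[-0.928, -0.372, -0.0], [-0.372, 0.928, -0.0], [0.0, 0.0, -1.0]] 1.0011183499510568 [-5.33676477e+01  2.20408278e+01  4.51434947e-01  1.12623188e-03
 -6.84111864e+01 -1.48161771e+01] 1.15 [0.48580826 0.09615051 0.90360343]$[0]: bad value
$[0]: bad value
```

View pics/z2.png

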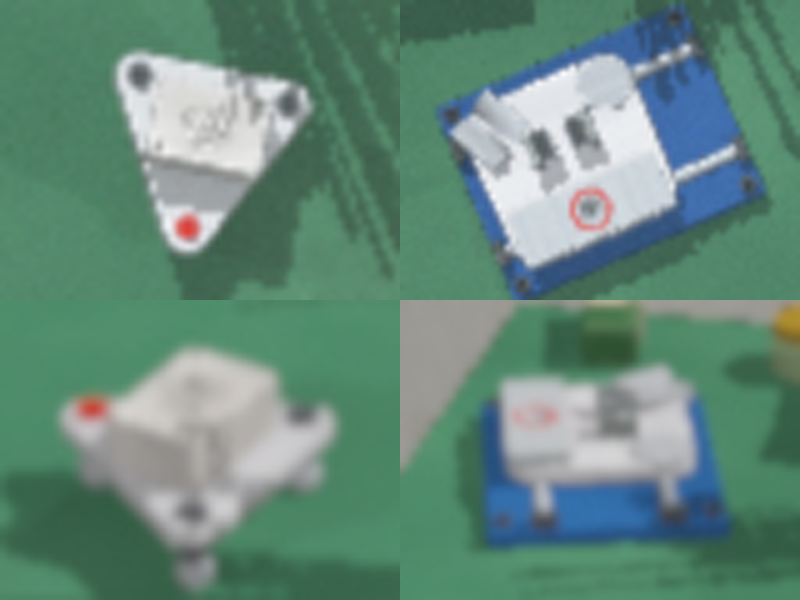

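The call was refused, so nothing moved and the picture is unchanged. Each row probably needs all seven numbers.

```bash
python3 -m pendant '[{"x":0.16,"y":0.17,"z":0,"rx":0,"ry":0,"rz":0.05,"claw":0.6},{"x":0.32,"y":0.34,"z":0,"rx":0,"ry":0,"rz":0.1,"claw":0.6},{"x":0.48,"y":0.51,"z":0,"rx":0,"ry":0,"rz":0.15,"claw":0.6},{"x":0.64,"y":0.68,"z":0,"rx":0,"ry":0,"rz":0.2,"claw":0.6},{"x":0.8,"y":0.85,"z":0,"rx":0,"ry":0,"rz":0.25,"claw":0.6},{"x":0.948,"y":1,"z":0,"rx":0,"ry":0,"rz":0.282,"claw":0.6},{"x":0.948,"y":1,"z":0,"rx":0,"ry":0,"rz":0.282,"claw":0.6},{"x":0.948,"y":1,"z":0,"rx":0,"ry":0,"rz":0.282,"claw":0.6}]'
```

```text
time_s: 2.25
tcp_pos: [0.4692, -0.3301, 0.2225]
ee_rot: [[-0.299, -0.954, -0.0], [-0.954, 0.299, 0.0], [0.0, 0.0, -1.0]]
wrist_force: [0.0, -0.1, 0.5]
gripper_width: 0.597
gripper_force: 0.0
```

```bash
python3 -m pendant '[{"x":0,"y":0.2,"z":0,"rx":0,"ry":0,"rz":0,"claw":0.6},{"x":0,"y":0.4,"z":0,"rx":0,"ry":0,"rz":0,"claw":0.6},{"x":0,"y":0.6,"z":0,"rx":0,"ry":0,"rz":0,"claw":0.6},{"x":0,"y":0.756,"z":-0.1,"rx":0,"ry":0,"rz":0,"claw":0.6},{"x":0,"y":0.756,"z":-0.3,"rx":0,"ry":0,"rz":0,"claw":0.6},{"x":0,"y":0.756,"z":-0.5,"rx":0,"ry":0,"rz":0,"claw":0.6},{"x":0,"y":0.756,"z":-0.55,"rx":0,"ry":0,"rz":0,"claw":0.6},{"x":0,"y":0.756,"z":-0.55,"rx":0,"ry":0,"rz":0,"claw":0.6}]'
python3 - <<'E'
from comp import *
s=sense();print(s["tcp_pos"])
t=capture("top");s=capture("side")
a=proj(t,[[.469,-.141,.09],[.469,-.141,.037]]);print(a,proj(s,[[.469,-.141,.085],[.469,-.141,.056]]))
comp("pics/z3.png",[(t["color"],(298,196),64),(t["color"],(203,212),80),(s["color"],(234,220),64),(s["color"],(256,176),80)])
E
```

```text
time_s: 3.25
tcp_pos: [0.4695, -0.1421, 0.0854]
ee_rot: [[-0.3, -0.954, -0.0], [-0.954, 0.3, -0.001], [0.001, 0.0, -1.0]]
wrist_force: [0.5, 0.7, -0.0]
gripper_width: 0.602
gripper_force: 0.0
[ 0.46945728 -0.14214163  0.08535053]
[[299.89357963 189.47216748]
 [298.28926332 192.961477  ]] [[231.48559869 208.00430555]
 [231.98902616 218.65163103]]
```

View pics/z3.png

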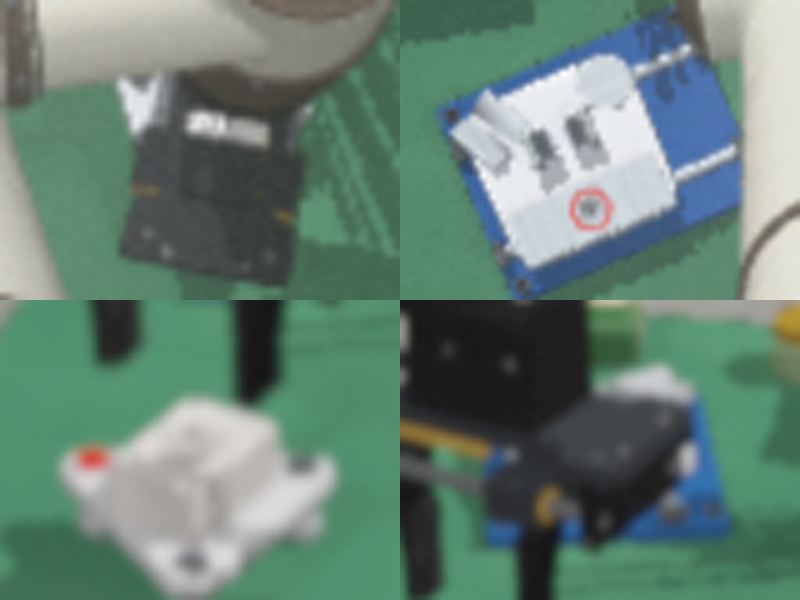

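Side view: the fingertips at tile columns 118 and 258 straddle the insert at about 193, so they are centred. I'll descend and grip.

```bash
python3 -m pendant '[{"x":0,"y":0.004,"z":-0.06,"rx":0,"ry":0,"rz":0,"claw":0.6},{"x":0,"y":0.004,"z":-0.12,"rx":0,"ry":0,"rz":0,"claw":0.6},{"x":0,"y":0.004,"z":-0.17,"rx":0,"ry":0,"rz":0,"claw":0.6},{"x":0,"y":0.004,"z":-0.19,"rx":0,"ry":0,"rz":0,"claw":0.6},{"x":0,"y":0.004,"z":-0.198,"rx":0,"ry":0,"rz":0,"claw":0.6},{"x":0,"y":0.004,"z":-0.198,"rx":0,"ry":0,"rz":0,"claw":0.6},{"x":0,"y":0.004,"z":-0.198,"rx":0,"ry":0,"rz":0,"claw":0.3},{"x":0,"y":0.004,"z":-0.198,"rx":0,"ry":0,"rz":0,"claw":0.3}]'
python3 -m pendant '[{"x":0,"y":0,"z":0,"rx":0,"ry":0,"rz":0,"claw":0.2},{"x":0,"y":0,"z":0,"rx":0,"ry":0,"rz":0,"claw":0.2},{"x":0,"y":0,"z":0,"rx":0,"ry":0,"rz":0,"claw":0.2},{"x":0,"y":0,"z":0,"rx":0,"ry":0,"rz":0,"claw":0.2},{"x":0,"y":0,"z":0,"rx":0,"ry":0,"rz":0,"claw":0.2},{"x":0,"y":0,"z":0.02,"rx":0,"ry":0,"rz":0,"claw":0.2},{"x":0,"y":0,"z":0.1,"rx":0,"ry":0,"rz":0,"claw":0.2},{"x":0,"y":0,"z":0.2,"rx":0,"ry":0,"rz":0,"claw":0.2}]'
```

```text
time_s: 4.35
tcp_pos: [0.4698, -0.1402, 0.0359]
ee_rot: [[-0.299, -0.954, 0.001], [-0.954, 0.299, -0.0], [-0.0, -0.001, -1.0]]
wrist_force: [-2.5, 0.6, 1.7]
gripper_width: 0.455
gripper_force: 30.4
time_s: 5.35
tcp_pos: [0.4669, -0.14, 0.0844]
ee_rot: [[-0.3, -0.954, -0.006], [-0.954, 0.3, 0.001], [0.001, 0.006, -1.0]]
wrist_force: [0.8, -0.2, -4.7]
gripper_width: 0.46
gripper_force: 30.0
```

```bash
python3 -m pendant '[{"x":0,"y":0,"z":0.15,"rx":0,"ry":0,"rz":0,"claw":0.2},{"x":0,"y":0.1,"z":0.28,"rx":0,"ry":0,"rz":0.03,"claw":0.2},{"x":0,"y":0.25,"z":0.28,"rx":0,"ry":0,"rz":0.06,"claw":0.2},{"x":0,"y":0.4,"z":0.28,"rx":0,"ry":0,"rz":0.09,"claw":0.2},{"x":0,"y":0.55,"z":0.28,"rx":0,"ry":0,"rz":0.12,"claw":0.2},{"x":0,"y":0.7,"z":0.28,"rx":0,"ry":0,"rz":0.15,"claw":0.2},{"x":0,"y":0.85,"z":0.28,"rx":0,"ry":0,"rz":0.18,"claw":0.2},{"x":0,"y":1,"z":0.28,"rx":0,"ry":0,"rz":0.191,"claw":0.2}]'
python3 -m pendant '[{"x":-0.03,"y":0.1,"z":0,"rx":0,"ry":0,"rz":0,"claw":0.2},{"x":-0.06,"y":0.2,"z":0,"rx":0,"ry":0,"rz":0,"claw":0.2},{"x":-0.064,"y":0.28,"z":0,"rx":0,"ry":0,"rz":0,"claw":0.2},{"x":-0.064,"y":0.3,"z":-0.05,"rx":0,"ry":0,"rz":0,"claw":0.2},{"x":-0.064,"y":0.3,"z":-0.1,"rx":0,"ry":0,"rz":0,"claw":0.2},{"x":-0.064,"y":0.3,"z":-0.1,"rx":0,"ry":0,"rz":0,"claw":0.2},{"x":-0.064,"y":0.3,"z":-0.1,"rx":0,"ry":0,"rz":0,"claw":0.2},{"x":-0.064,"y":0.3,"z":-0.1,"rx":0,"ry":0,"rz":0,"claw":0.2}]'
python3 - <<'E'
from comp import *
s=sense();print(s["tcp_pos"],s["wrist_force"],s["moment"],s["joints"])
R=np.array(s["ee_rot"]);print(np.degrees(np.arctan2(R[1,1],R[0,1]))-180,R[:,2])
t=capture("top");s=capture("side")
comp("pics/z4.png",[(t["color"],(203,205),64),(t["color"],(203,212),80),(s["color"],(256,165),48),(s["color"],(256,165),80)])
E
```

```text
time_s: 6.35
tcp_pos: [0.4673, 0.1103, 0.1541]
ee_rot: [[0.292, -0.956, -0.004], [-0.956, -0.292, -0.001], [-0.0, 0.004, -1.0]]
wrist_force: [-0.0, -0.9, -5.4]
gripper_width: 0.456
gripper_force: 30.0
time_s: 7.35
tcp_pos: [0.4536, 0.1846, 0.1309]
ee_rot: [[0.291, -0.957, 0.001], [-0.957, -0.291, 0.001], [-0.0, -0.001, -1.0]]
wrist_force: [1.1, 0.1, -4.9]
gripper_width: 0.459
gripper_force: 30.0
[0.45364708 0.18462381 0.1309492 ] [ 1.06293596  0.09712126 -4.88474745] [-0.00331089  0.17028018  0.0048306 ] [ 4.11915130e+01  1.42649568e+01 -2.56569111e+01  7.38433526e-03
 -5.00278109e+01 -2.42712629e+01]
-343.0750151226131 [ 7.25959196e-04  5.04087342e-04 -9.99999609e-01]
```

View pics/z4.png

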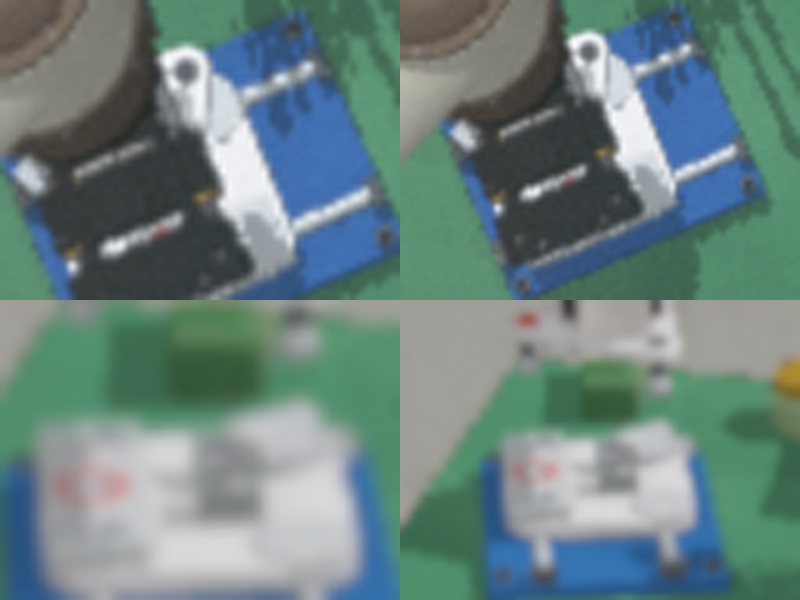

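```bash
python3 - <<'E'
from fit import *
t=capture("top");s=capture("side")
u=np.radians(16.9);A=np.array([[np.cos(u),np.sin(u)],[-np.sin(u),np.cos(u)]])
foot=onz(t,(200.5,191.5),.128)[:2];pad=onz(t,(203.5,197.5),.0268)[:2]
print("top foot-pad base axes mm",(A@(foot-pad)*1000).round(1),foot,pad)
pf=[.4536,.1846]+A.T@[.024,-.038];print("foot by robot",pf)
# side: red cap z=.128 and ring z=.032, both on the same line of sight family -> evaluate expected image of robot-predicted points
p=[.4536,.1846,u]
print("cap pred",proj(s,T(p,[[-48,0,128]])),"seen",red(s,(241,138),5),(241.2,138.6))
print("ring pred",proj(s,T(p,[[-48,0,32]])),"seen (242.3,168.6)")
print("ring top pred",proj(t,T(p,[[-48,0,32]])),"seen (200.9,223.2)")
print("pad pred",proj(t,T(p,[[24,-38,26.8]])),"seen (203.5,197.5)", "foot pred",proj(t,T(p,[[24,-38,128]])))
for dv in(1,-1): print(onz(s,(242.3+dv,168.6),.032)-onz(s,(242.3,168.6),.032))
E
```

```text
top foot-pad base axes mm [-2.7 -2.3] [0.48724575 0.15339104] [0.4891542  0.15640158]
foot by robot [0.48761021 0.15521794]
cap pred [[241.33024873 138.78408105]] seen [np.float64(241.04444444444445), np.float64(138.6)] (241.2, 138.6)
ring pred [[242.30137257 169.0402489 ]] seen (242.3,168.6)
ring top pred [[200.99016077 223.32890551]] seen (200.9,223.2)
pad pred [[203.91633491 197.93847159]] seen (203.5,197.5) foot pred [[199.86763735 191.44564154]]
[2.89004093e-03 6.11583455e-04 1.11022302e-16]
[-2.89077373e-03 -6.11504759e-04 -1.11022302e-16]
```

```bash
python3 -m pendant '[{"x":0,"y":0,"z":-0.05,"rx":0,"ry":0,"rz":0,"claw":0.2},{"x":0,"y":0,"z":-0.1,"rx":0,"ry":0,"rz":0,"claw":0.2},{"x":0,"y":0,"z":-0.15,"rx":0,"ry":0,"rz":0,"claw":0.2},{"x":0,"y":0,"z":-0.18,"rx":0,"ry":0,"rz":0,"claw":0.2},{"x":0,"y":0,"z":-0.21,"rx":0,"ry":0,"rz":0,"claw":0.2},{"x":0,"y":0,"z":-0.225,"rx":0,"ry":0,"rz":0,"claw":0.2},{"x":0,"y":0,"z":-0.23,"rx":0,"ry":0,"rz":0,"claw":0.2},{"x":0,"y":0,"z":-0.23,"rx":0,"ry":0,"rz":0,"claw":0.2}]'
python3 -m pendant '[{"x":0,"y":0,"z":-0.004,"rx":0,"ry":0,"rz":0,"claw":0.2},{"x":0,"y":0,"z":-0.008,"rx":0,"ry":0,"rz":0,"claw":0.2},{"x":0,"y":0,"z":-0.012,"rx":0,"ry":0,"rz":0,"claw":0.2},{"x":0,"y":0,"z":-0.016,"rx":0,"ry":0,"rz":0,"claw":0.2},{"x":0,"y":0,"z":-0.02,"rx":0,"ry":0,"rz":0,"claw":0.2},{"x":0,"y":0,"z":-0.024,"rx":0,"ry":0,"rz":0,"claw":0.2},{"x":0,"y":0,"z":-0.024,"rx":0,"ry":0,"rz":0,"claw":0.2},{"x":0,"y":0,"z":-0.024,"rx":0,"ry":0,"rz":0,"claw":0.2}]'
```

```text
time_s: 8.55
tcp_pos: [0.4535, 0.1849, 0.0732]
ee_rot: [[0.292, -0.956, 0.0], [-0.956, -0.292, 0.0], [-0.0, -0.0, -1.0]]
wrist_force: [0.2, -0.3, -4.4]
gripper_width: 0.457
gripper_force: 30.0
time_s: 9.55
tcp_pos: [0.4533, 0.1848, 0.0671]
ee_rot: [[0.292, -0.957, 0.0], [-0.957, -0.292, 0.0], [0.0, -0.0, -1.0]]
wrist_force: [1.0, -0.1, -5.0]
gripper_width: 0.454
gripper_force: 30.0
```

```bash
python3 -m pendant '[{"x":0,"y":0,"z":-0.002,"rx":0,"ry":0,"rz":0,"claw":0.2},{"x":0,"y":0,"z":-0.004,"rx":0,"ry":0,"rz":0,"claw":0.2},{"x":0,"y":0,"z":-0.006,"rx":0,"ry":0,"rz":0,"claw":0.2},{"x":0,"y":0,"z":-0.008,"rx":0,"ry":0,"rz":0,"claw":0.2},{"x":0,"y":0,"z":-0.008,"rx":0,"ry":0,"rz":0,"claw":0.2},{"x":0,"y":0,"z":-0.008,"rx":0,"ry":0,"rz":0,"claw":0.2},{"x":0,"y":0,"z":-0.008,"rx":0,"ry":0,"rz":0,"claw":0.2},{"x":0,"y":0,"z":-0.008,"rx":0,"ry":0,"rz":0,"claw":0.2}]'
```

```text
time_s: 10.55
tcp_pos: [0.4538, 0.1853, 0.0654]
ee_rot: [[0.292, -0.956, 0.001], [-0.956, -0.292, 0.001], [-0.001, -0.002, -1.0]]
wrist_force: [0.3, 3.5, 0.4]
gripper_width: 0.456
gripper_force: 30.0
```

```bash
python3 -m pendant '[{"x":0,"y":0,"z":-0.002,"rx":0,"ry":0,"rz":0,"claw":0.2},{"x":0,"y":0,"z":-0.004,"rx":0,"ry":0,"rz":0,"claw":0.2},{"x":0,"y":0,"z":-0.004,"rx":0,"ry":0,"rz":0,"claw":0.2},{"x":0,"y":0,"z":-0.004,"rx":0,"ry":0,"rz":0,"claw":0.2},{"x":0,"y":0,"z":-0.004,"rx":0,"ry":0,"rz":0,"claw":0.2},{"x":0,"y":0,"z":-0.004,"rx":0,"ry":0,"rz":0,"claw":0.2},{"x":0,"y":0,"z":-0.004,"rx":0,"ry":0,"rz":0,"claw":0.2},{"x":0,"y":0,"z":-0.004,"rx":0,"ry":0,"rz":0,"claw":0.2}]'
python3 -c "
from h import *
s=sense();print(s['wrist_force'],s['moment'],s['tcp_pos'])"
```

```text
time_s: 11.55
tcp_pos: [0.454, 0.1854, 0.0637]
ee_rot: [[0.292, -0.956, 0.001], [-0.956, -0.292, 0.001], [-0.001, -0.002, -1.0]]
wrist_force: [3.0, 4.8, -4.0]
gripper_width: 0.458
gripper_force: 30.0
[ 3.00870102  4.84658165 -4.04867423] [ 1.54627921 -0.41586963  0.01486798] [0.45397389 0.18535501 0.06365125]
```

```bash
python3 -m pendant '[{"x":0,"y":0,"z":-0.002,"rx":0,"ry":0,"rz":0,"claw":0.2},{"x":0,"y":0,"z":-0.004,"rx":0,"ry":0,"rz":0,"claw":0.2},{"x":0,"y":0,"z":-0.004,"rx":0,"ry":0,"rz":0,"claw":0.2},{"x":0,"y":0,"z":-0.004,"rx":0,"ry":0,"rz":0,"claw":0.2},{"x":0,"y":0,"z":-0.004,"rx":0,"ry":0,"rz":0,"claw":0.2},{"x":0,"y":0,"z":-0.004,"rx":0,"ry":0,"rz":0,"claw":0.2},{"x":0,"y":0,"z":-0.004,"rx":0,"ry":0,"rz":0,"claw":0.2},{"x":0,"y":0,"z":-0.004,"rx":0,"ry":0,"rz":0,"claw":0.2}]'
python3 -c "
from h import *
s=sense();print(s['wrist_force'],s['moment'],s['tcp_pos'])"
```

```text
time_s: 12.55
tcp_pos: [0.4542, 0.1855, 0.0632]
ee_rot: [[0.292, -0.956, 0.002], [-0.956, -0.292, 0.001], [-0.001, -0.002, -1.0]]
wrist_force: [1.5, 5.2, -1.0]
gripper_width: 0.459
gripper_force: 30.0
[ 1.52363918  5.16027154 -0.98717213] [ 1.61267554 -0.28964325  0.11611641] [0.45421272 0.18547188 0.06322556]
```

```bash
python3 -m pendant '[{"x":0,"y":0,"z":-0.002,"rx":0,"ry":0,"rz":0,"claw":0.2},{"x":0,"y":0,"z":-0.004,"rx":0,"ry":0,"rz":0,"claw":0.2},{"x":0,"y":0,"z":-0.006,"rx":0,"ry":0,"rz":0,"claw":0.2},{"x":0,"y":0,"z":-0.006,"rx":0,"ry":0,"rz":0,"claw":0.2},{"x":0,"y":0,"z":-0.006,"rx":0,"ry":0,"rz":0,"claw":0.2},{"x":0,"y":0,"z":-0.006,"rx":0,"ry":0,"rz":0,"claw":0.2},{"x":0,"y":0,"z":-0.006,"rx":0,"ry":0,"rz":0,"claw":0.2},{"x":0,"y":0,"z":-0.006,"rx":0,"ry":0,"rz":0,"claw":0.2}]'
python3 -c "
from h import *
s=sense();print(s['wrist_force'],s['moment'],s['tcp_pos'])"
```

```text
time_s: 13.55
tcp_pos: [0.4545, 0.1856, 0.0628]
ee_rot: [[0.293, -0.956, 0.003], [-0.956, -0.293, 0.001], [-0.0, -0.003, -1.0]]
wrist_force: [1.2, 3.6, 7.1]
gripper_width: 0.462
gripper_force: 30.0
[1.175062   3.63055992 7.09011496] [1.52170739 0.05589296 0.25544381] [0.45450897 0.18555996 0.06281862]
```

```bash
python3 -m pendant '[{"x":0,"y":0,"z":0.002,"rx":0,"ry":0,"rz":0,"claw":0.2},{"x":0,"y":0,"z":0.002,"rx":0,"ry":0,"rz":0,"claw":0.6},{"x":0,"y":0,"z":0.002,"rx":0,"ry":0,"rz":0,"claw":0.6},{"x":0,"y":0,"z":0.002,"rx":0,"ry":0,"rz":0,"claw":0.6},{"x":0,"y":0,"z":0.002,"rx":0,"ry":0,"rz":0,"claw":0.6},{"x":0,"y":0,"z":0.05,"rx":0,"ry":0,"rz":0,"claw":0.6},{"x":0,"y":0,"z":0.12,"rx":0,"ry":0,"rz":0,"claw":0.6},{"x":0,"y":0,"z":0.2,"rx":0,"ry":0,"rz":0,"claw":0.6}]'
python3 - <<'E'
from comp import *
s=sense();print(s["tcp_pos"],s["wrist_force"])
t=capture("top");s=capture("side")
comp("pics/z5.png",[(t["color"],(203,205),64),(t["color"],(203,212),80),(s["color"],(254,165),48),(s["color"],(256,165),80)])
E
```

```text
time_s: 14.55
tcp_pos: [0.4532, 0.1847, 0.1126]
ee_rot: [[0.292, -0.956, -0.0], [-0.956, -0.292, -0.0], [0.0, 0.0, -1.0]]
wrist_force: [-0.5, 0.8, -0.1]
gripper_width: 0.593
gripper_force: 0.0
[0.45317069 0.18466602 0.11263659] [-0.50350008  0.80823441 -0.06142849]
```

View pics/z5.png

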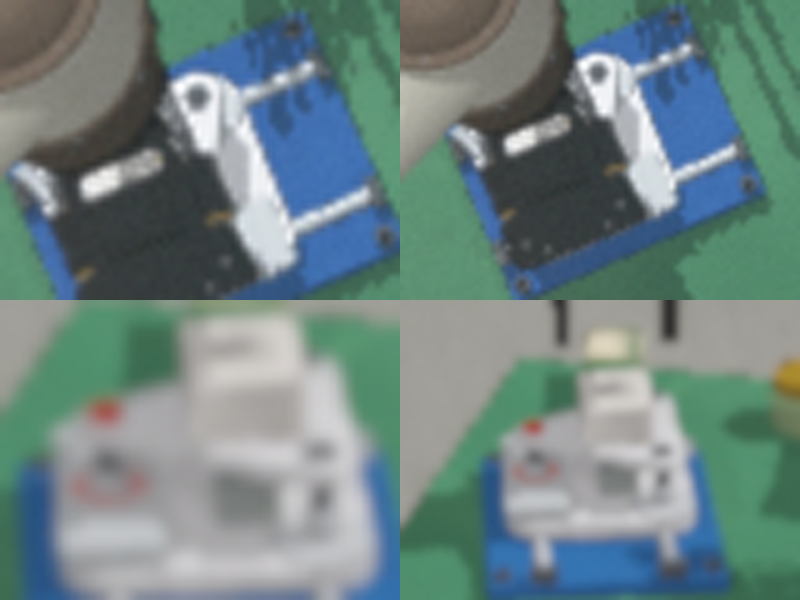

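The carrier looks seated: cone foot in the red ring, flat foot on the pad. To confirm the snap, I'll press on the insert top with the fingers shut.

```bash
python3 -m pendant '[{"x":0,"y":0,"z":0,"rx":0,"ry":0,"rz":0,"claw":0},{"x":0,"y":0,"z":0,"rx":0,"ry":0,"rz":0,"claw":0},{"x":0,"y":0,"z":0,"rx":0,"ry":0,"rz":0,"claw":0},{"x":0,"y":0,"z":-0.03,"rx":0,"ry":0,"rz":0,"claw":0},{"x":0,"y":0,"z":-0.06,"rx":0,"ry":0,"rz":0,"claw":0},{"x":0,"y":0,"z":-0.09,"rx":0,"ry":0,"rz":0,"claw":0},{"x":0,"y":0,"z":-0.105,"rx":0,"ry":0,"rz":0,"claw":0},{"x":0,"y":0,"z":-0.105,"rx":0,"ry":0,"rz":0,"claw":0}]'
python3 -m pendant '[{"x":0,"y":0,"z":-0.003,"rx":0,"ry":0,"rz":0,"claw":0},{"x":0,"y":0,"z":-0.006,"rx":0,"ry":0,"rz":0,"claw":0},{"x":0,"y":0,"z":-0.009,"rx":0,"ry":0,"rz":0,"claw":0},{"x":0,"y":0,"z":-0.012,"rx":0,"ry":0,"rz":0,"claw":0},{"x":0,"y":0,"z":-0.012,"rx":0,"ry":0,"rz":0,"claw":0},{"x":0,"y":0,"z":-0.012,"rx":0,"ry":0,"rz":0,"claw":0},{"x":0,"y":0,"z":-0.012,"rx":0,"ry":0,"rz":0,"claw":0},{"x":0,"y":0,"z":-0.012,"rx":0,"ry":0,"rz":0,"claw":0}]'
```

```text
time_s: 15.65
tcp_pos: [0.4532, 0.1846, 0.0849]
ee_rot: [[0.292, -0.957, -0.001], [-0.957, -0.292, -0.001], [0.0, 0.001, -1.0]]
wrist_force: [-0.5, 0.2, 0.6]
gripper_width: 0.002
gripper_force: 0.0
time_s: 16.65
tcp_pos: [0.4535, 0.1849, 0.0829]
ee_rot: [[0.292, -0.956, 0.001], [-0.956, -0.292, 0.0], [-0.0, -0.001, -1.0]]
wrist_force: [-1.9, -0.9, 5.8]
gripper_width: 0.005
gripper_force: 2.7
```

```bash
python3 -m pendant '[{"x":0,"y":0,"z":-0.002,"rx":0,"ry":0,"rz":0,"claw":0},{"x":0,"y":0,"z":-0.004,"rx":0,"ry":0,"rz":0,"claw":0},{"x":0,"y":0,"z":-0.004,"rx":0,"ry":0,"rz":0,"claw":0},{"x":0,"y":0,"z":-0.004,"rx":0,"ry":0,"rz":0,"claw":0},{"x":0,"y":0,"z":-0.004,"rx":0,"ry":0,"rz":0,"claw":0},{"x":0,"y":0,"z":-0.004,"rx":0,"ry":0,"rz":0,"claw":0},{"x":0,"y":0,"z":-0.004,"rx":0,"ry":0,"rz":0,"claw":0},{"x":0,"y":0,"z":-0.004,"rx":0,"ry":0,"rz":0,"claw":0}]'
```

```text
time_s: 17.65
tcp_pos: [0.4536, 0.1849, 0.0828]
ee_rot: [[0.292, -0.956, 0.001], [-0.956, -0.292, 0.0], [0.0, -0.001, -1.0]]
wrist_force: [-3.1, -0.6, 11.6]
gripper_width: 0.007
gripper_force: 5.6
```

About 5.8 N per mm, and z doesn't move. I'll press to about 23 N to be sure.

```bash
python3 -m pendant '[{"x":0,"y":0,"z":-0.002,"rx":0,"ry":0,"rz":0,"claw":0},{"x":0,"y":0,"z":-0.004,"rx":0,"ry":0,"rz":0,"claw":0},{"x":0,"y":0,"z":-0.006,"rx":0,"ry":0,"rz":0,"claw":0},{"x":0,"y":0,"z":-0.008,"rx":0,"ry":0,"rz":0,"claw":0},{"x":0,"y":0,"z":-0.008,"rx":0,"ry":0,"rz":0,"claw":0},{"x":0,"y":0,"z":-0.008,"rx":0,"ry":0,"rz":0,"claw":0},{"x":0,"y":0,"z":-0.008,"rx":0,"ry":0,"rz":0,"claw":0},{"x":0,"y":0,"z":-0.008,"rx":0,"ry":0,"rz":0,"claw":0}]'
```

```text
time_s: 18.65
tcp_pos: [0.4537, 0.185, 0.0826]
ee_rot: [[0.293, -0.956, 0.002], [-0.956, -0.293, 0.0], [0.0, -0.002, -1.0]]
wrist_force: [-8.0, -0.9, 23.8]
gripper_width: 0.007
gripper_force: 11.6
```

Firm at 82.7 mm under 24 N, against 82.8 mm nominal, so it is home and the catch has snapped. I'll back off.

```bash
python3 -m pendant '[{"x":0,"y":0,"z":0.01,"rx":0,"ry":0,"rz":0,"claw":0},{"x":0,"y":0,"z":0.02,"rx":0,"ry":0,"rz":0,"claw":0},{"x":0,"y":0,"z":0.08,"rx":0,"ry":0,"rz":0,"claw":0},{"x":0,"y":0,"z":0.2,"rx":0,"ry":0,"rz":0,"claw":0},{"x":0,"y":0,"z":0.4,"rx":0,"ry":0,"rz":0,"claw":0},{"x":0,"y":-0.2,"z":0.5,"rx":0,"ry":0,"rz":0,"claw":0},{"x":0,"y":-0.4,"z":0.5,"rx":0,"ry":0,"rz":0,"claw":0},{"x":0,"y":-0.6,"z":0.5,"rx":0,"ry":0,"rz":0,"claw":0}]'
python3 -m pendant '[{"x":0,"y":-0.2,"z":0,"rx":0,"ry":0,"rz":0,"claw":0},{"x":0,"y":-0.4,"z":0,"rx":0,"ry":0,"rz":0,"claw":0},{"x":0,"y":-0.6,"z":0,"rx":0,"ry":0,"rz":0,"claw":0},{"x":0,"y":-0.7,"z":0,"rx":0,"ry":0,"rz":0,"claw":0},{"x":0,"y":-0.7,"z":0,"rx":0,"ry":0,"rz":0,"claw":0},{"x":0,"y":-0.7,"z":0,"rx":0,"ry":0,"rz":0,"claw":0},{"x":0,"y":-0.7,"z":0,"rx":0,"ry":0,"rz":0,"claw":0},{"x":0,"y":-0.7,"z":0,"rx":0,"ry":0,"rz":0,"claw":0}]'
python3 - <<'E'
from comp import *
t=capture("top");s=capture("side")
comp("pics/z6.png",[(t["color"],(203,205),64),(t["color"],(256,192),400),(s["color"],(254,165),48),(s["color"],(256,165),80)])
E
```

```text
time_s: 19.65
tcp_pos: [0.4531, 0.0336, 0.2043]
ee_rot: [[0.292, -0.956, 0.0], [-0.956, -0.292, 0.0], [-0.0, -0.001, -1.0]]
wrist_force: [0.8, -0.3, 0.3]
gripper_width: 0.006
gripper_force: 0.0
time_s: 20.65
tcp_pos: [0.4534, -0.1394, 0.2043]
ee_rot: [[0.293, -0.956, 0.0], [-0.956, -0.293, 0.0], [-0.0, -0.0, -1.0]]
wrist_force: [-0.2, 0.6, -0.4]
gripper_width: 0.003
gripper_force: 0.0
```

View pics/z6.png

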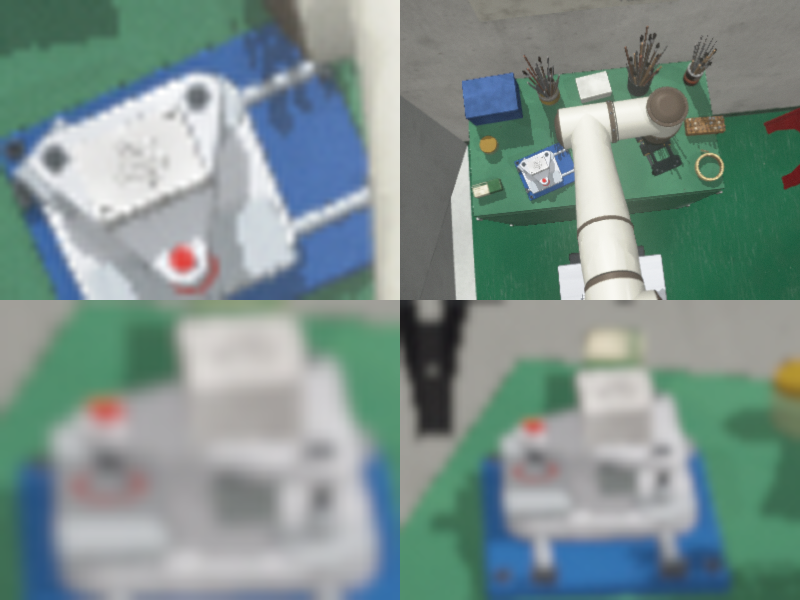

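```bash
python3 - <<'E'
from fit import *
t=capture("top")
C=[[-48,0,59.8],[24,38,59.8],[24,-38,59.8]]
o=np.array([171,181]);ct=np.array([[182,260],[54,156],[197,96]])/6.25+o-.5
r=least_squares(lambda p:(proj(t,T(p,C))-ct).ravel(),[.45,.18,.3]);print(r.x,np.degrees(r.x[2]),r.fun.round(2))
finish_job()
E
```

```text
[0.45389668 0.18600507 0.30331624] 17.37874039110065 [-0.11 -0.07  0.03  0.12  0.08 -0.05]
the job is handed in; nothing more can be done
```

The carrier is seated on the base with its red-capped corner in the cone. I let go, pressed the insert top to 24 N where it held firm at home height (82.7 mm against 82.8 mm), backed off and handed the job in at about 21 s; no verdict was returned.

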